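# Snug the bench clamp down on the glued bread board

### The arm

A 6-joint arm with a two-finger parallel gripper is mounted at the origin on the work surface. World frame = base frame: x ahead of the robot, y to its left, z up, the work surface at z = 0. Lengths are in mm, angles in degrees, forces in N, time in s.
With the tool pointing down it reaches from about 375 to 900 mm from the base axis. Payload 3.1 kg.
Tool frame: the origin (TCP) lies midway between the tips of the shut fingers; the grasp point (between the pads) lies 19 mm behind it; z points along the fingers, x is the direction in which the jaws open and shut, and the axes are right-handed (so a half turn about z gives the same grasp; the last joint's range is limited). The gripper opens to 85 mm and grips with 20 to 120 N. Pads are 22 mm wide; open, the fingers measure 114 mm over their backs; the gripper's body (76 mm by 85 mm) begins 54 mm behind the grasp point. The pads swing forward as they close: fully open they stand 13 mm farther back than shut.
Start: joints at [64.716, 30.224, 82.088, -0, 67.689, -10.227], TCP at [162.325, 603.529, 231.31] pointing down, gripper open.
Joint ranges: [-176.69, 176.69], [-43.24, 126.21], [12.49, 139.97], [-82, 262], [0, 151.66], [-163.58, 163.58]. Speed limits (degrees/s): [159.86, 159.86, 180, 180, 180, 180].

### API

Orientations are given as a 3x3 rotation matrix whose columns are the frame's x, y, z axes.
In Python, from station import env, capture, workorder, spotter gives the robot as it stands.
- The arm moves only by the tool step_arm, never from a script. Its argument "targets" is a list of rows, each a list of 3 entries, a list of its own where there are three numbers: the shift along the tool's x, y, z in m, then the turn about the tool's z in rad, then the gripper's target within -1 to 1 (fully open at 1, half-way at 0, shut at -1). A call has 1 to 8 rows; each row shifts and turns the commanded pose from where the row before left it, along the tool's axes as they then stand; what a row does not reach is not made up. A row lasts 1/12 s, in which the tool goes at most 41.7 mm and 7.16 degrees, less where a joint would pass 70% of its speed; a pose out of reach is approached as far as the arm can. A call is refused whole if a number of a shift passes 0.0417 or a number of a turn 0.125, either way. A call with a gripper value outside its range is refused whole. The fingers move at their own pace and stop on an object; "newtons" is the grip in N (left out, the last holds). Time passes only in rows, so rows that do not move let the fingers close. It gives the time, the measured TCP pose, the force and the opening at its end, in the units of the state.
- env.sense(): the state, without advancing time (a new reading comes with each control period).
- capture(name): name is "side" or "top"; returns a dict with "frame" (400x640x3 uint8, red, green, blue), "fx", "fy", "cx", "cy" (pixels), "dist" ([k1, k2, p1, p2, k3] as OpenCV has them; the pictures are not rectified), "origin" and "orientation" of the camera in the world. Camera axes: x right, y down, z forward; pixel columns grow to the right and rows downward; lengths in mm; the calibration is good to about 2 mm. A picture is of the moment at which its call begins. There is no depth.
- workorder.sign_off(): hands the job in, once; it reports no verdict.
Trained networks look in the newest picture that a camera, given by its name, has taken for a name from the list of things; names that differ only in an ending like _2 or _b are one class to them, and where a whole thing is asked for, a point or a joint stands for the part that bears it (a point fixed in the world has none). Each returns a list of dicts, best first, with "conf" (0 to 1); they miss things now and then, are a little off and sometimes report something else, mostly with a low value. They report only what shows in the picture. A call takes as long as a camera call. They do not tell look-alikes from the thing itself.
- spotter.search_frame(thing, camera): "box" ([left, top, width, height] in pixels, round what is visible of it).
- spotter.trace(thing, camera): "mask" (400x640 bool, what is visible of it) and "box" ([left, top, width, height] in pixels, round what is visible of it).
The state is a dict: "time": time; "joint_positions": joint angles; "dq": joint speeds; "effort": joint torques, N m; "eef_pos": TCP position; "tool_rot": TCP orientation; "wrist_force": force on the tool from outside, world axes, zero at the start; "torque": the same for the moment, N m; "gripper_width": finger opening in mm.
Only numpy, scipy, OpenCV 4.12 (cv2) and the standard library are available. Lean on these libraries where they do the work, as an engineer would, in place of code of your own. Each camera call takes 0.05 s, during which the arm holds its last target. There are 200 camera calls.

### The job

A bread board with a freshly glued batten lies in the blue screw clamp. Turn that clamp's crank clockwise until its pad meets the batten, then snug it up by feel, about a sixth of a turn past first contact and less than a third, so that the board is held firmly but not crushed. Keep the board where it lies, and let go of the crank at the end.

Things in the scene. Friction and masses are not known exactly. Their poses are not given: they have to be found in the camera images.
- blue_crank (a joint): Angle of the blue clamp's crank, rad; grows clockwise seen from above. Screw, crank, knob and pad sink 16 mm per turn. At 0 the pad is 12 mm above the batten, so it touches at 4.7; starts at 0.7 to 2.6; end stop 8.5. Turns freely at 0.35 N m (6.4 N sideways at the knob); once the pad bears, the push grows steadily, by about 5 N per sixth of a turn. Stays where it is left.
- blue_grip (a point): Red crank knob of the blue clamp: upright cylinder 22 mm across, 50 mm tall, spinning freely on the crank's end, so a gripper can hold it and go round without turning. The point is on its axis, 20 mm below its top, about 0.2 m above the table, 55 mm from the screw's upright axis. Nothing near stands higher. The grey clamp is alike, black-knobbed and empty, about 0.4 m to the side.
- blue_pad: Orange spring-backed pressure pad at the foot of the blue clamp's screw, 32 mm across, 14 mm tall, facing down. Origin at the centre of its lower face, on the screw's axis; the axis is upright. It is sprung by about 40 N per mm, so a sixth of a turn past contact presses with about 100 N.
- board: Loose wooden bread board, 100 x 180 x 16 mm (x, y, z), with a darker batten 44 x 130 x 8 mm across its middle, whose top is 24 mm above the board's underside. Origin at the centre of the underside, z up. It lies on the blue clamp's 18 mm thick base, its batten under the pad.
Things that resemble listed ones, but are neither listed nor needed, are in the scene too. Of the things shaped like the part that bears blue_crank, the blue one is meant.

How it is judged:
By the outcome, as a careful person would: the job done as asked, in the order asked, and still so for the second after the job is handed in, with the robot touching nothing.
It also fails if it takes over 51 s, if anything falls off the work surface, if the arm or the gripper's body presses on something with over 40 N, if the wrist force passes 120 N, or if a joint passes its speed limit or range.

## Working session

There is one attempt and no reset: what is moved stays moved. The work goes in short steps, Python scripts to look and compute and a tool call to move; the robot and the scene stay as the last step left them, time stands still between calls to the robot, and variables do not carry over. Pictures are saved under pics/ and viewed, about 8 in all and at most 12, crops included, and the job is handed in when it is done.

Besides the shell and the picture viewer there is one more tool, called after "Emit:" by a JSON object that holds its "api" and its "payload", one argument or row to a line. step_arm: Moves the arm, as the interface text tells. Its arguments: {"type":"object","properties":{"targets":{"type":"array","items":{"type":"array"}},"newtons":{"type":"number"}},"required":["targets"]}

```bash
mkdir -p pics; cat > h.py <<'E'
from station import env, capture, workorder, spotter
import numpy as np, cv2
def K(c): return np.array([[c['fx'],0,c['cx']],[0,c['fy'],c['cy']],[0,0,1.]])
def ray(c,px):
    u=cv2.undistortPoints(np.array([[px]],float),K(c),np.array(c['dist'],float))[0,0]
    d=np.array(c['orientation'])@np.array([u[0],u[1],1]); return np.array(c['origin'],float),d/np.linalg.norm(d)
def atz(c,px,z):
    o,d=ray(c,px); return o+d*(z-o[2])/d[2]
def proj(c,P):
    R=np.array(c['orientation']);X=(np.array(P,float).reshape(-1,3)-c['origin'])@R
    return cv2.projectPoints(X,np.zeros(3),np.zeros(3),K(c),np.array(c['dist'],float))[0].reshape(-1,2)
def save(n,f): cv2.imwrite('pics/'+n,f[:,:,::-1])
E
python3 - <<'E'
from h import *
s=env.sense();print({k:np.round(v,3).tolist() for k,v in s.items()})
fr=[]
for n in('top','side'):
    c=capture(n);fr.append(c['frame']);print(n,np.round(c['origin'],1),np.round(c['orientation'],3).tolist(),c['fx'])
    for t in('blue_grip','blue_crank','blue_pad','board'):
        print(t,[(np.round(d['box'],1).tolist(),round(d['conf'],2)) for d in spotter.search_frame(t,n)])
    save(n+'0.png',c['frame'])
E
```

```text
{'time': 0.0, 'joint_positions': [64.717, 30.279, 82.157, -0.0, 67.69, -10.228], 'dq': [0.021, 0.119, -0.004, -0.006, -0.083, 0.022], 'effort': [-0.001, -44.235, -17.803, -0.0, 0.009, -0.0], 'eef_pos': [162.007, 602.89, 230.332], 'tool_rot': [[0.26, 0.966, -0.001], [0.966, -0.26, -0.002], [-0.002, -0.0, -1.0]], 'wrist_force': [-0.989, 0.11, 0.629], 'torque': [0.002, -0.026, 0.006], 'gripper_width': 85.341}
top [524.  -62.3 983.3] [[0.017, -0.994, 0.104], [-1.0, -0.017, 0.002], [-0.0, -0.104, -0.995]] 383.4533400700209
blue_grip [([466.0, 221.4, 19.2, 13.9], 0.61), ([363.4, 102.3, 13.9, 18.7], 0.56), ([371.6, 215.3, 9.7, 11.2], 0.52)]
blue_crank [([466.9, 219.0, 42.5, 17.7], 0.94), ([370.3, 214.0, 22.1, 42.9], 0.81), ([364.3, 107.1, 39.9, 28.2], 0.6)]
blue_pad []
board [([330.6, 222.0, 73.7, 42.8], 0.63)]
side [ 301.4 -884.8 1212. ] [[0.94, -0.252, 0.23], [-0.341, -0.728, 0.594], [0.018, -0.637, -0.771]] 480.240364128474
blue_grip [([327.1, 277.9, 7.8, 17.8], 0.73), ([381.0, 189.1, 13.2, 15.9], 0.66)]
blue_crank [([377.3, 188.1, 11.1, 42.7], 0.83), ([327.6, 278.0, 13.6, 49.8], 0.59), ([285.2, 214.2, 28.1, 34.3], 0.56)]
blue_pad [([292.3, 260.8, 10.2, 7.6], 0.63), ([268.5, 238.5, 49.9, 60.0], 0.58)]
board [([269.2, 237.2, 51.1, 60.0], 0.81)]
```

View pics/top0.png

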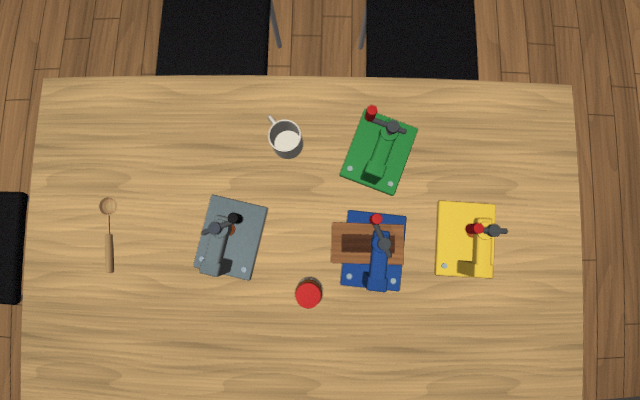

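View pics/side0.png

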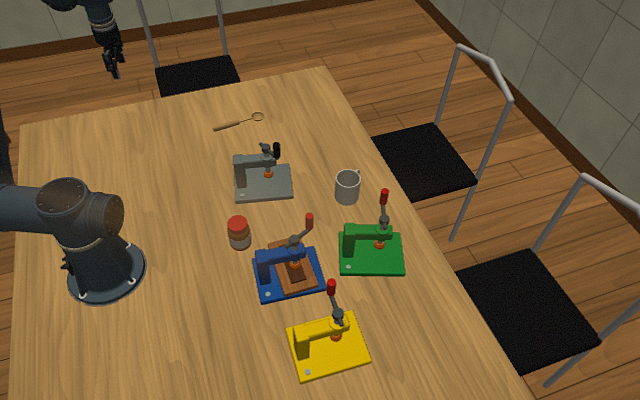

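The top view shows the blue clamp with its red knob at about (376,218) and the screw at about (384,243). In the side view the knob is at about (309,220). Next I'll zoom in and triangulate.

```bash
python3 - <<'E'
from h import *
cs={n:capture(n) for n in('top','side')}
roi={'top':(360,205,30,25),'side':(298,208,25,30)}
crops=[]
for n,c in cs.items():
    x,y,w,h=roi[n];f=c['frame'][y:y+h,x:x+w].astype(int)
    m=(f[...,0]>90)&(f[...,1]<60)&(f[...,2]<60)
    k,l,st,ce=cv2.connectedComponentsWithStats(m.astype(np.uint8));i=1+st[1:,4].argmax()
    print(n,st[i]+[x,y,0,0,0],ce[i]+[x,y]);c['ce']=ce[i]+[x,y];c['st']=st[i]+[x,y,0,0,0]
    cx,cy=(380,240) if n=='top' else(292,255)
    crops.append(cv2.resize(c['frame'][cy-50:cy+50,cx-40:cx+40],None,fx=5,fy=5,interpolation=cv2.INTER_CUBIC))
(o1,d1),(o2,d2)=[ray(c,c['ce']) for c in cs.values()]
t=np.linalg.lstsq(np.c_[d1,-d2],o2-o1,rcond=None)[0];print(o1+d1*t[0],o2+d2*t[1])
for z in(190,200,210,220,230):print(z,atz(cs['top'],cs['top']['ce'],z),atz(cs['side'],cs['side']['ce'],z))
save('crop.png',np.hstack(crops))
E
```

```text
top [370 214  12  11 104] [375.43269231 218.75961538]
side [306 213   7  17  69] [308.89855072 219.57971014]
[ 557.45397    -165.39178667  210.00252629] [ 556.03313957 -165.03995879  209.89419896]
190 [ 558.31838279 -168.05967156  190.        ] [ 561.08793622 -150.75194014  190.        ]
200 [ 557.88623098 -166.72589759  200.        ] [ 558.54709672 -157.93394263  200.        ]
210 [ 557.45407917 -165.39212362  210.        ] [ 556.00625723 -165.11594512  210.        ]
220 [ 557.02192736 -164.05834965  220.        ] [ 553.46541773 -172.29794761  220.        ]
230 [ 556.58977555 -162.72457568  230.        ] [ 550.92457823 -179.4799501   230.        ]
```

View pics/crop.png

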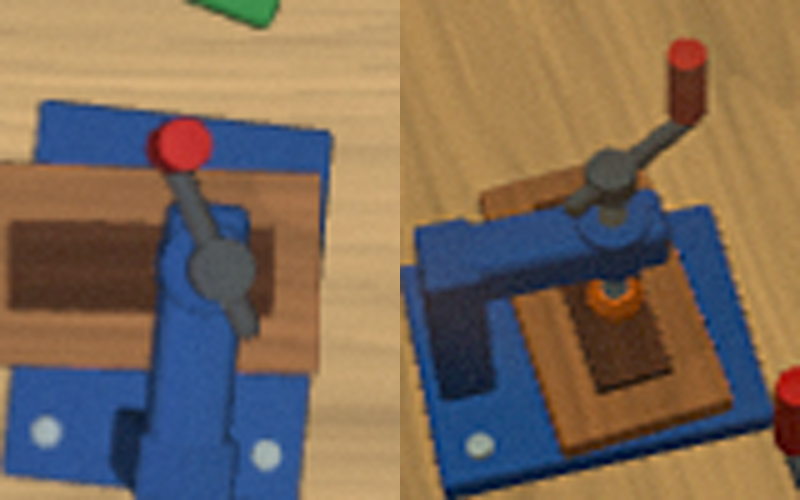

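```bash
python3 - <<'E'
from h import *
cs=[capture(n) for n in('top','side')]
def tri(a,b):
    (o1,d1),(o2,d2)=ray(cs[0],a),ray(cs[1],b)
    t=np.linalg.lstsq(np.c_[d1,-d2],o2-o1,rcond=None)[0];p,q=o1+d1*t[0],o2+d2*t[1];print(np.round((p+q)/2,1),np.round(p-q,1));return (p+q)/2
k=tri((376.8,218.4),(309,215.4));h=tri((384,243.6),(293.6,237.6))
print('radius',np.hypot(*(k-h)[:2]),'ang',np.degrees(np.arctan2(*(k-h)[1::-1])))
print('hub->',np.round(proj(cs[0],k-[0,0,50]),1),np.round(proj(cs[1],k-[0,0,50]),1))
R=np.array([[.26,.966],[.966,-.26]]);d=k[:2]-env.sense()['eef_pos'][:2];print(d,R.T@d)
E
```

```text
[ 556.8 -165.5  228.1] [ 1.3 -0.3  0.1]
[ 506.6 -187.3  181.1] [ 1.2 -0.3  0. ]
radius 54.649277264442276 ang 23.456430052088077
hub-> [[373.5 219.7]] [[309.2 226.8]]
[ 394.45845755 -769.05193053] [-640.34496593  581.00037193]
```

Emit:
{"api": "step_arm", "payload": {
  "targets": [
    [[0, 0, -0.035], 0, 1],
    [[0, 0, -0.035], 0, 1],
    [[0, 0, -0.03], 0, 1]
  ],
  "newtons": 70
}}

```text
time: 0.95
eef_pos: [162.4, 603.6, 332.9]
tool_rot: [[0.26, 0.966, 0.0], [0.966, -0.26, 0.0], [0.0, -0.0, -1.0]]
wrist_force: [0.2, 0.5, 0.1]
gripper_width: 85.5
```

Emit:
{"api": "step_arm", "payload": {
  "targets": [
    [[-0.0267, 0.0242, 0], 0, 1],
    [[-0.0267, 0.0242, 0], 0, 1],
    [[-0.0267, 0.0242, 0], 0, 1],
    [[-0.0267, 0.0242, 0], 0, 1],
    [[-0.0267, 0.0242, 0], 0, 1],
    [[-0.0267, 0.0242, 0], 0, 1],
    [[-0.0267, 0.0242, 0], 0, 1],
    [[-0.0267, 0.0242, 0], 0, 1]
  ]
}}

```text
time: 1.62
eef_pos: [294.1, 345.4, 331.5]
tool_rot: [[0.259, 0.966, 0.001], [0.966, -0.259, 0.0], [0.0, 0.001, -1.0]]
wrist_force: [-0.3, -0.3, 0.2]
gripper_width: 85.8
```

Emit:
{"api": "step_arm", "payload": {
  "targets": [
    [[-0.0267, 0.0242, 0], 0, 1],
    [[-0.0267, 0.0242, 0], 0, 1],
    [[-0.0267, 0.0242, 0], 0, 1],
    [[-0.0267, 0.0242, 0], 0, 1],
    [[-0.0267, 0.0242, 0], 0, 1],
    [[-0.0267, 0.0242, 0], 0, 1],
    [[-0.0267, 0.0242, 0], 0, 1],
    [[-0.0267, 0.0242, 0], 0, 1]
  ]
}}

```text
time: 2.28
eef_pos: [425.7, 88.7, 331.7]
tool_rot: [[0.26, 0.966, 0.001], [0.966, -0.26, 0.0], [0.0, 0.001, -1.0]]
wrist_force: [0.6, 0.7, -0.3]
gripper_width: 85.4
```

Emit:
{"api": "step_arm", "payload": {
  "targets": [
    [[-0.0267, 0.0242, 0], 0, 1],
    [[-0.0267, 0.0242, 0], 0, 1],
    [[-0.0267, 0.0242, 0], 0, 1],
    [[-0.0267, 0.0242, 0], 0, 1],
    [[-0.0267, 0.0242, 0], 0, 1],
    [[-0.0267, 0.0242, 0], 0, 1],
    [[-0.0267, 0.0242, 0], 0, 1],
    [[0, 0, 0], 0, 1]
  ]
}}

```text
time: 2.95
eef_pos: [543.5, -140.5, 331.2]
tool_rot: [[0.265, 0.964, 0.004], [0.964, -0.265, -0.004], [-0.003, 0.005, -1.0]]
wrist_force: [0.2, 0.0, 0.0]
gripper_width: 85.5
```

Emit:
{"api": "step_arm", "payload": {
  "targets": [
    [[-0.0207, 0.0194, 0.02], 0, 1],
    [[0, 0, 0.03], 0, 1],
    [[0, 0, 0.03], 0, 1],
    [[0, 0, 0], 0, 1],
    [[0, 0, 0], 0, 1]
  ]
}}

```text
time: 3.37
eef_pos: [552.5, -158.3, 250.1]
tool_rot: [[0.26, 0.966, -0.004], [0.966, -0.26, 0.002], [0.001, -0.004, -1.0]]
wrist_force: [-0.5, -0.1, 1.0]
gripper_width: 85.6
```

```bash
python3 - <<'E'
from h import *
s=env.sense();print(s['time'],s['eef_pos'],s['joint_positions'])
f=[cv2.resize(capture(n)['frame'][y-50:y+50,x-40:x+40],None,fx=5,fy=5,interpolation=cv2.INTER_CUBIC) for n,x,y in(('top',376,225),('side',305,220))]
save('appr.png',np.hstack(f))
E
```

```text
3.3667 [ 552.52529324 -158.34438102  250.14463923] [-2.71295825e+01  2.51988916e+01  8.80413046e+01  6.51807864e-03
  6.70111857e+01 -1.02075196e+02]
```

View pics/appr.png

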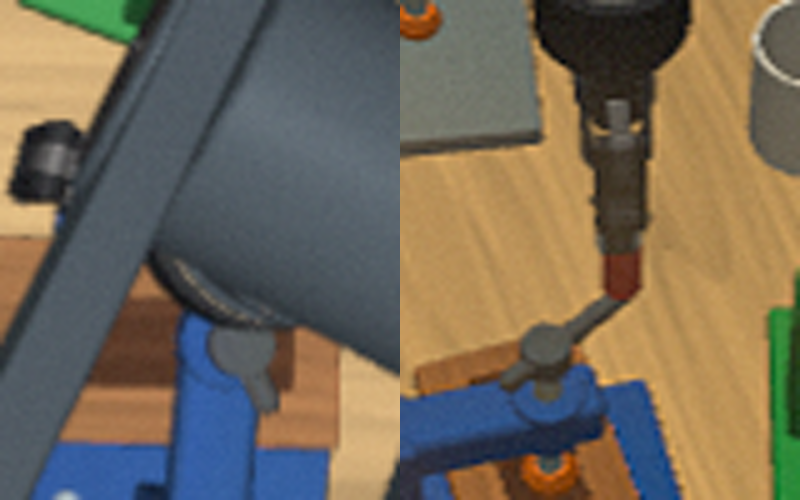

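The picture shows the open gripper above the knob. The knob's lower half is visible at crop (622,275). I'll centre the last few mm, lower and grip.

Emit:
{"api": "step_arm", "payload": {
  "targets": [
    [[-0.0058, 0.006, 0], 0, 1],
    [[0, 0, 0.02], 0, 1],
    [[0, 0, 0.02], 0, 1],
    [[0, 0, 0.018], 0, 1],
    [[0, 0, 0], 0, 1],
    [[0, 0, 0], 0, 1]
  ]
}}

```text
time: 3.97
eef_pos: [558.6, -166.7, 194.2]
tool_rot: [[0.26, 0.966, 0.001], [0.966, -0.26, -0.001], [-0.0, 0.001, -1.0]]
wrist_force: [0.6, 0.4, -1.0]
gripper_width: 85.2
```

Emit:
{"api": "step_arm", "payload": {
  "targets": [
    [[0, 0, 0], 0, 0],
    [[0, 0, 0], 0, -0.2],
    [[0, 0, 0], 0, -0.4],
    [[0, 0, 0], 0, -1],
    [[0, 0, 0], 0, -1],
    [[0, 0, 0], 0, -1],
    [[0, 0, 0], 0, -1],
    [[0, 0, 0], 0, -1]
  ],
  "newtons": 60
}}

```text
time: 4.63
eef_pos: [558.3, -166.1, 194.0]
tool_rot: [[0.26, 0.966, 0.001], [0.966, -0.26, -0.0], [0.0, 0.001, -1.0]]
wrist_force: [0.5, 1.0, 5.2]
gripper_width: 20.7
```

```bash
cat > plan.py <<'E'
import sys,numpy as np
# plan.py phi0 step n : chords of the r=55 circle, clockwise, tool axes, metres
p,st,n=map(float,sys.argv[1:4]);T=np.array([[.26,.966],[.966,-.26]]);R=.055
u=lambda a:R*np.array([np.cos(np.radians(a)),np.sin(np.radians(a))])
print([[[*np.round(T.T@(u(p-st*(i+1))-u(p-st*i)),4).tolist(),round(.016*st/360,5)],0,-1] for i in range(int(n))])
E
python3 plan.py 23 8 6; python3 plan.py -25 8 8;python3 plan.py -89 8 8;python3 -c "
from h import *;s=env.sense();print(s['eef_pos'],s['wrist_force'])"
```

```text
[[[-0.0064, 0.0043, 0.00036], 0, -1], [[-0.0069, 0.0034, 0.00036], 0, -1], [[-0.0073, 0.0024, 0.00036], 0, -1], [[-0.0076, 0.0013, 0.00036], 0, -1], [[-0.0077, 0.0003, 0.00036], 0, -1], [[-0.0076, -0.0008, 0.00036], 0, -1]]
[[[-0.0075, -0.0018, 0.00036], 0, -1], [[-0.0071, -0.0029, 0.00036], 0, -1], [[-0.0067, -0.0038, 0.00036], 0, -1], [[-0.0061, -0.0047, 0.00036], 0, -1], [[-0.0053, -0.0055, 0.00036], 0, -1], [[-0.0045, -0.0062, 0.00036], 0, -1], [[-0.0036, -0.0068, 0.00036], 0, -1], [[-0.0026, -0.0072, 0.00036], 0, -1]]
[[[-0.0016, -0.0075, 0.00036], 0, -1], [[-0.0005, -0.0077, 0.00036], 0, -1], [[0.0005, -0.0077, 0.00036], 0, -1], [[0.0016, -0.0075, 0.00036], 0, -1], [[0.0026, -0.0072, 0.00036], 0, -1], [[0.0036, -0.0068, 0.00036], 0, -1], [[0.0045, -0.0062, 0.00036], 0, -1], [[0.0053, -0.0055, 0.00036], 0, -1]]
[ 558.32008296 -166.11362567  194.03847664] [0.4625776  1.04468037 5.23834128]
```

Emit:
{"api": "step_arm", "payload": {
  "targets": [
    [[-0.0064, 0.0043, 0.00036], 0, -1],
    [[-0.0069, 0.0034, 0.00036], 0, -1],
    [[-0.0073, 0.0024, 0.00036], 0, -1],
    [[-0.0076, 0.0013, 0.00036], 0, -1],
    [[-0.0077, 0.0003, 0.00036], 0, -1],
    [[-0.0076, -0.0008, 0.00036], 0, -1]
  ]
}}

```text
time: 5.13
eef_pos: [559.0, -210.0, 192.0]
tool_rot: [[0.26, 0.966, 0.004], [0.966, -0.26, 0.002], [0.003, 0.004, -1.0]]
wrist_force: [3.0, 5.5, 4.3]
gripper_width: 20.8
```

Emit:
{"api": "step_arm", "payload": {
  "targets": [
    [[-0.0075, -0.0018, 0.00036], 0, -1],
    [[-0.0071, -0.0029, 0.00036], 0, -1],
    [[-0.0067, -0.0038, 0.00036], 0, -1],
    [[-0.0061, -0.0047, 0.00036], 0, -1]
  ]
}}

```text
time: 5.47
eef_pos: [539.8, -234.0, 190.6]
tool_rot: [[0.26, 0.965, 0.006], [0.965, -0.26, 0.0], [0.002, 0.006, -1.0]]
wrist_force: [4.6, 4.1, 4.0]
gripper_width: 20.8
```

Emit:
{"api": "step_arm", "payload": {
  "targets": [
    [[-0.0053, -0.0055, 0.00036], 0, -1],
    [[-0.0045, -0.0062, 0.00036], 0, -1]
  ]
}}

```text
time: 5.63
eef_pos: [526.2, -240.9, 189.9]
tool_rot: [[0.261, 0.965, 0.007], [0.965, -0.261, -0.001], [0.001, 0.007, -1.0]]
wrist_force: [5.5, 2.4, 2.5]
gripper_width: 20.7
```

Emit:
{"api": "step_arm", "payload": {
  "targets": [
    [[-0.0036, -0.0068, 0.00036], 0, -1],
    [[-0.0026, -0.0072, 0.00036], 0, -1]
  ]
}}

```text
time: 5.8
eef_pos: [511.3, -243.9, 189.2]
tool_rot: [[0.261, 0.965, 0.008], [0.965, -0.261, -0.002], [-0.0, 0.008, -1.0]]
wrist_force: [6.1, 1.4, 1.9]
gripper_width: 20.2
```

Emit:
{"api": "step_arm", "payload": {
  "targets": [
    [[-0.0016, -0.0075, 0.00036], 0, -1],
    [[-0.0005, -0.0077, 0.00036], 0, -1]
  ]
}}

```text
time: 5.97
eef_pos: [496.3, -242.7, 188.5]
tool_rot: [[0.261, 0.965, 0.008], [0.965, -0.261, -0.004], [-0.001, 0.009, -1.0]]
wrist_force: [6.8, -0.0, 0.9]
gripper_width: 20.7
```

Emit:
{"api": "step_arm", "payload": {
  "targets": [
    [[0.0005, -0.0077, 0.00036], 0, -1],
    [[0.0016, -0.0075, 0.00036], 0, -1]
  ]
}}

```text
time: 6.13
eef_pos: [482.2, -237.4, 187.8]
tool_rot: [[0.261, 0.965, 0.008], [0.965, -0.261, -0.005], [-0.003, 0.01, -1.0]]
wrist_force: [6.2, -1.9, 0.4]
gripper_width: 20.5
```

Emit:
{"api": "step_arm", "payload": {
  "targets": [
    [[0.0026, -0.0072, 0.00036], 0, -1],
    [[0.0036, -0.0068, 0.00036], 0, -1]
  ]
}}

```text
time: 6.3
eef_pos: [470.1, -228.6, 187.2]
tool_rot: [[0.26, 0.966, 0.008], [0.966, -0.26, -0.007], [-0.005, 0.009, -1.0]]
wrist_force: [5.2, -4.5, -0.6]
gripper_width: 20.5
```

```bash
python3 plan.py -137 8 8; python3 plan.py -201 8 8
```

```text
[[[0.0045, -0.0062, 0.00036], 0, -1], [[0.0053, -0.0055, 0.00036], 0, -1], [[0.006, -0.0047, 0.00036], 0, -1], [[0.0066, -0.0038, 0.00036], 0, -1], [[0.0071, -0.0029, 0.00036], 0, -1], [[0.0074, -0.0019, 0.00036], 0, -1], [[0.0076, -0.0008, 0.00036], 0, -1], [[0.0077, 0.0003, 0.00036], 0, -1]]
[[[0.0076, 0.0013, 0.00036], 0, -1], [[0.0073, 0.0024, 0.00036], 0, -1], [[0.0069, 0.0034, 0.00036], 0, -1], [[0.0064, 0.0043, 0.00036], 0, -1], [[0.0057, 0.0051, 0.00036], 0, -1], [[0.0049, 0.0059, 0.00036], 0, -1], [[0.0041, 0.0065, 0.00036], 0, -1], [[0.0031, 0.007, 0.00036], 0, -1]]
```

Emit:
{"api": "step_arm", "payload": {
  "targets": [
    [[0.0045, -0.0062, 0.00036], 0, -1],
    [[0.0053, -0.0055, 0.00036], 0, -1]
  ]
}}

```text
time: 6.47
eef_pos: [460.7, -216.4, 186.4]
tool_rot: [[0.259, 0.966, 0.006], [0.966, -0.259, -0.008], [-0.006, 0.008, -1.0]]
wrist_force: [3.0, -5.1, 1.4]
gripper_width: 20.8
```

Emit:
{"api": "step_arm", "payload": {
  "targets": [
    [[0.006, -0.0047, 0.00036], 0, -1],
    [[0.0066, -0.0038, 0.00036], 0, -1]
  ]
}}

```text
time: 6.63
eef_pos: [454.8, -201.9, 185.6]
tool_rot: [[0.259, 0.966, 0.004], [0.966, -0.259, -0.007], [-0.006, 0.006, -1.0]]
wrist_force: [-0.1, -6.1, 2.7]
gripper_width: 20.6
```

Emit:
{"api": "step_arm", "payload": {
  "targets": [
    [[0.0071, -0.0029, 0.00036], 0, -1],
    [[0.0074, -0.0019, 0.00036], 0, -1]
  ]
}}

```text
time: 6.8
eef_pos: [453.3, -186.2, 184.9]
tool_rot: [[0.259, 0.966, 0.002], [0.966, -0.259, -0.006], [-0.006, 0.004, -1.0]]
wrist_force: [-1.5, -5.4, 4.3]
gripper_width: 20.8
```

Emit:
{"api": "step_arm", "payload": {
  "targets": [
    [[0.0076, -0.0008, 0.00036], 0, -1],
    [[0.0077, 0.0003, 0.00036], 0, -1]
  ]
}}

```text
time: 6.97
eef_pos: [456.2, -170.9, 184.1]
tool_rot: [[0.258, 0.966, 0.001], [0.966, -0.258, -0.006], [-0.005, 0.002, -1.0]]
wrist_force: [-2.8, -5.4, 6.4]
gripper_width: 21.2
```

Emit:
{"api": "step_arm", "payload": {
  "targets": [
    [[0.0076, 0.0013, 0.00036], 0, -1],
    [[0.0073, 0.0024, 0.00036], 0, -1]
  ]
}}

```text
time: 7.13
eef_pos: [463.1, -157.3, 183.4]
tool_rot: [[0.258, 0.966, -0.001], [0.966, -0.258, -0.006], [-0.006, 0.001, -1.0]]
wrist_force: [-5.1, -6.7, 8.5]
gripper_width: 20.7
```

Emit:
{"api": "step_arm", "payload": {
  "targets": [
    [[0.0069, 0.0034, 0.00036], 0, -1],
    [[0.0064, 0.0043, 0.00036], 0, -1]
  ]
}}

```text
time: 7.3
eef_pos: [473.3, -146.2, 182.7]
tool_rot: [[0.258, 0.966, -0.002], [0.966, -0.258, -0.005], [-0.006, -0.001, -1.0]]
wrist_force: [-6.5, -7.5, 9.8]
gripper_width: 20.3
```

```bash
cat > fit.py <<'E'
import numpy as np
from scipy.optimize import least_squares
D=np.array([l.split(',') for l in open('log.csv').read().split()],float)
P,F=D[:,:2],D[:,2:4]
c=least_squares(lambda q:np.hypot(*(P-q[:2]).T)-q[2],[508,-188,55]).x
a=-np.degrees(np.unwrap(np.arctan2(*(P-c[:2]).T[::-1])));a-=a[0]
r=P-c[:2];r/=np.linalg.norm(r,axis=1)[:,None]
ft=F[:,0]*-r[:,1]*1+F[:,1]*r[:,0]   # counter-clockwise component = resistance
fr=(F*r).sum(1);print(c);print(np.c_[a,ft,fr,np.hypot(*F.T)].round(1))
E
cat > log.csv <<'E'
558.3,-166.1,0.5,1.0
559.0,-210.0,3.0,5.5
539.8,-234.0,4.6,4.1
526.2,-240.9,5.5,2.4
511.3,-243.9,6.1,1.4
496.3,-242.7,6.8,0
482.2,-237.4,6.2,-1.9
470.1,-228.6,5.2,-4.5
460.7,-216.4,3.0,-5.1
454.8,-201.9,-0.1,-6.1
453.3,-186.2,-1.5,-5.4
E
python3 fit.py; python3 plan.py -233 8 8
```

```text
[ 508.2472736  -188.95900561   54.99232116]
[[  0.    0.7   0.9   1.1]
 [ 47.1   6.2   0.7   6.3]
 [ 79.5   6.1  -0.7   6.2]
 [ 95.5   6.   -0.5   6. ]
 [111.4   6.2  -1.1   6.3]
 [127.1   6.6  -1.5   6.8]
 [142.8   6.4  -1.3   6.5]
 [158.4   6.9  -0.4   6.9]
 [174.6   5.9  -0.    5.9]
 [190.9   5.9   1.5   6.1]
 [207.4   5.5   1.2   5.6]]
[[[0.0057, 0.0051, 0.00036], 0, -1], [[0.0049, 0.0059, 0.00036], 0, -1], [[0.0041, 0.0065, 0.00036], 0, -1], [[0.0031, 0.007, 0.00036], 0, -1], [[0.0021, 0.0074, 0.00036], 0, -1], [[0.0011, 0.0076, 0.00036], 0, -1], [[0.0, 0.0077, 0.00036], 0, -1], [[-0.0011, 0.0076, 0.00036], 0, -1]]
```

Emit:
{"api": "step_arm", "payload": {
  "targets": [
    [[0.0057, 0.0051, 0.00036], 0, -1]
  ]
}}

```text
time: 7.38
eef_pos: [479.4, -141.9, 182.4]
tool_rot: [[0.257, 0.966, -0.003], [0.966, -0.257, -0.005], [-0.006, -0.002, -1.0]]
wrist_force: [-7.1, -6.9, 9.8]
gripper_width: 20.5
```

Emit:
{"api": "step_arm", "payload": {
  "targets": [
    [[0.0049, 0.0059, 0.00036], 0, -1]
  ]
}}

```text
time: 7.47
eef_pos: [485.8, -138.5, 182.0]
tool_rot: [[0.257, 0.966, -0.005], [0.966, -0.257, -0.004], [-0.005, -0.003, -1.0]]
wrist_force: [-8.6, -6.7, 11.7]
gripper_width: 20.8
```

```bash
cat >> log.csv <<'E'
456.2,-170.9,-2.8,-5.4
463.1,-157.3,-5.1,-6.7
473.3,-146.2,-6.5,-7.5
479.4,-141.9,-7.1,-6.9
485.8,-138.5,-8.6,-6.7
E
cat >> fit.py <<'E'
m=a>30
for sl in (None,5/60):
    g=(lambda q:q[0]+q[2]*np.clip(a[m]-q[1],0,None)-ft[m]) if sl is None else (lambda q:q[0]+sl*np.clip(a[m]-q[1],0,None)-ft[m])
    print('hinge',least_squares(g,[6,215,.083] if sl is None else [6,215]).x.round(3))
E
python3 fit.py
```

```text
[ 508.23372135 -188.85323004   55.06259931]
[[  0.    0.7   0.9   1.1]
 [ 47.1   6.2   0.7   6.3]
 [ 79.5   6.1  -0.7   6.2]
 [ 95.4   6.   -0.5   6. ]
 [111.3   6.2  -1.1   6.3]
 [126.9   6.6  -1.5   6.8]
 [142.6   6.4  -1.3   6.5]
 [158.3   6.9  -0.4   6.9]
 [174.3   5.9  -0.    5.9]
 [190.7   5.9   1.5   6.1]
 [207.2   5.5   1.2   5.6]
 [223.5   6.    0.9   6.1]
 [239.4   8.4   0.3   8.4]
 [255.1   9.8  -1.7   9.9]
 [262.9   9.7  -2.2   9.9]
 [270.4  10.6  -2.6  10.9]]
hinge [6.1650e+00 2.2045e+02 9.1000e-02]
hinge [  6.165 217.553]
```

Emit:
{"api": "step_arm", "payload": {
  "targets": [
    [[0.0041, 0.0065, 0.00036], 0, -1]
  ]
}}

```text
time: 7.55
eef_pos: [492.7, -135.9, 181.7]
tool_rot: [[0.257, 0.966, -0.006], [0.966, -0.257, -0.004], [-0.005, -0.005, -1.0]]
wrist_force: [-9.7, -4.2, 13.0]
gripper_width: 20.5
```

Emit:
{"api": "step_arm", "payload": {
  "targets": [
    [[0.0031, 0.007, 0.00036], 0, -1]
  ]
}}

```text
time: 7.63
eef_pos: [499.7, -134.4, 181.4]
tool_rot: [[0.257, 0.966, -0.007], [0.966, -0.257, -0.003], [-0.005, -0.006, -1.0]]
wrist_force: [-10.6, -3.3, 14.9]
gripper_width: 20.7
```

Emit:
{"api": "step_arm", "payload": {
  "targets": [
    [[0, 0, 0], 0, -1],
    [[0, 0, 0], 0, -1]
  ]
}}

```text
time: 7.8
eef_pos: [501.0, -134.2, 181.4]
tool_rot: [[0.258, 0.966, -0.004], [0.966, -0.258, -0.002], [-0.003, -0.003, -1.0]]
wrist_force: [-6.7, -1.9, 12.1]
gripper_width: 20.2
```

```bash
cat >> log.csv <<'E'
492.7,-135.9,-9.7,-4.2
499.7,-134.4,-10.6,-3.3
E
python3 fit.py | tail -5;python3 -c "
from h import *;s=env.sense();print(s['eef_pos'],s['wrist_force'],np.degrees(np.arctan2(s['eef_pos'][1]+188.85,s['eef_pos'][0]-508.23)))"
```

```text
[270.4  10.6  -2.6  10.9]
 [278.1  10.5  -1.3  10.6]
 [285.5  11.   -1.6  11.1]]
hinge [6.16500e+00 2.15804e+02 7.50000e-02]
hinge [  6.165 220.205]
[ 500.96821145 -134.21180402  181.38003269] [-6.70767279 -1.88145947 12.05717651] 97.57063113407018
```

Emit:
{"api": "step_arm", "payload": {
  "targets": [
    [[0.0016, 0.0056, 0.0002], 0, -1],
    [[0, 0, 0], 0, -1],
    [[0, 0, 0], 0, -1]
  ]
}}

```text
time: 8.05
eef_pos: [505.6, -133.8, 181.1]
tool_rot: [[0.258, 0.966, -0.006], [0.966, -0.258, -0.001], [-0.003, -0.006, -1.0]]
wrist_force: [-8.8, -2.4, 13.2]
gripper_width: 20.6
```

```bash
python3 -c "
from h import *;s=env.sense();print(s['time'],s['eef_pos'],s['wrist_force'],24.4+360-np.degrees(np.arctan2(s['eef_pos'][1]+188.85,s['eef_pos'][0]-508.23)))"
```

```text
8.05 [ 505.62436748 -133.76717607  181.14534107] [-8.84353914 -2.35032757 13.17822423] 291.6917049227205
```

Emit:
{"api": "step_arm", "payload": {
  "targets": [
    [[0, 0, 0], 0, -0.3],
    [[0, 0, 0], 0, 0],
    [[0, 0, 0], 0, 0.5],
    [[0, 0, 0], 0, 1],
    [[0, 0, 0], 0, 1],
    [[0, 0, 0], 0, 1],
    [[0, 0, 0], 0, 1]
  ]
}}

```text
time: 8.63
eef_pos: [508.5, -133.1, 180.0]
tool_rot: [[0.26, 0.966, -0.0], [0.966, -0.26, 0.0], [0.0, -0.0, -1.0]]
wrist_force: [0.0, 0.5, -0.4]
gripper_width: 85.4
```

Emit:
{"api": "step_arm", "payload": {
  "targets": [
    [[0, 0, -0.01], 0, 1],
    [[0, 0, -0.02], 0, 1],
    [[0, 0, -0.03], 0, 1],
    [[0, 0, -0.03], 0, 1],
    [[0, 0, -0.03], 0, 1],
    [[0, 0, -0.03], 0, 1]
  ]
}}

```text
time: 9.13
eef_pos: [508.2, -133.0, 332.4]
tool_rot: [[0.26, 0.966, 0.001], [0.966, -0.26, -0.0], [-0.0, 0.001, -1.0]]
wrist_force: [0.0, 0.7, 0.0]
gripper_width: 85.6
```

Emit:
{"api": "step_arm", "payload": {
  "targets": [
    [[0.036, 0, 0], 0, 1],
    [[0.036, 0, 0], 0, 1],
    [[0.036, 0, 0], 0, 1],
    [[0.036, 0, 0], 0, 1],
    [[0.036, 0, 0], 0, 1],
    [[0.036, 0, 0], 0, 1],
    [[0.036, 0, 0], 0, 1],
    [[0.036, 0, 0], 0, 1]
  ]
}}

```text
time: 9.8
eef_pos: [583.3, 146.8, 331.1]
tool_rot: [[0.26, 0.966, 0.001], [0.966, -0.26, -0.0], [0.0, 0.001, -1.0]]
wrist_force: [1.5, -1.4, 0.2]
gripper_width: 85.4
```

```bash
python3 - <<'E'
from h import *
cs=[capture(n) for n in('top','side')]
save('end.png',np.hstack([cv2.resize(c['frame'][y-50:y+50,x-40:x+40],None,fx=5,fy=5,interpolation=cv2.INTER_CUBIC) for c,x,y in zip(cs,(380,292),(240,255))]))
E
```

```text
(no output)
```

View pics/end.png

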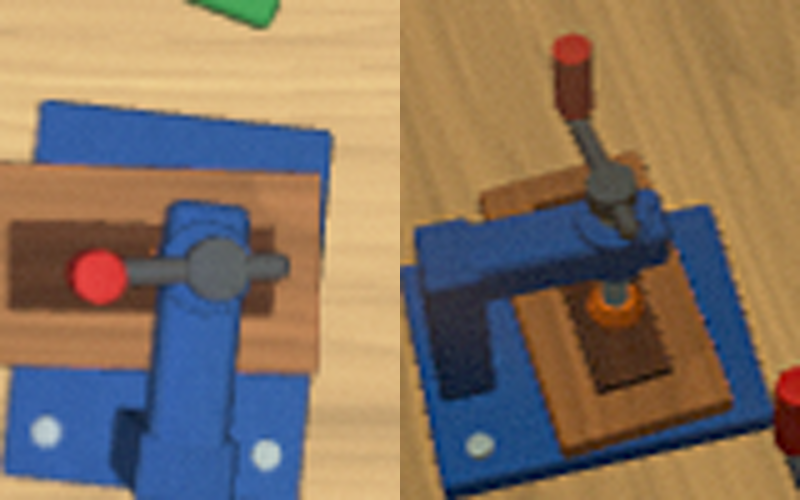

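The knob is now at the left of the hub, at top-crop (100,275). The board and batten edges sit at the same pixels as before. I'll triangulate the final crank angle as a check.

```bash
python3 - <<'E'
from h import *
cs=[capture(n) for n in('top','side')]
def tri(a,b):
    (o1,d1),(o2,d2)=ray(cs[0],a),ray(cs[1],b)
    t=np.linalg.lstsq(np.c_[d1,-d2],o2-o1,rcond=None)[0];p,q=o1+d1*t[0],o2+d2*t[1];print(np.round((p+q)/2,1),np.round(p-q,1));return (p+q)/2
k=tri((359.6,254.6-10),(286,214.6));h=tri((383,243.2),(293.8,241.2))
print(np.degrees(np.arctan2(*(k-h)[1::-1])))
h=np.array([506.6,-187.3,0]);print(np.degrees(np.arctan2(*(k-h)[1::-1])))
E
```

```text
[ 504.4 -133.2  214.4] [ 1.8 -0.5  0. ]
[ 506.9 -187.6  165. ] [ 1.6 -0.4  0. ]
92.69564006856628
92.35259762458598
```

```bash
python3 -c "
from h import *;print(workorder.sign_off(), env.sense()['time'])"
```

```text
the job is handed in; nothing more can be done
the job is handed in; nothing more can be done
```

I gripped the blue clamp's red knob and turned the crank about 291° clockwise. I then let go, moved the arm clear and handed the job in at about 10 s on the robot's clock.

- **Contact and tightening:** the sideways push held at about 6.2 N, then began to rise at 216–220° of travel. I take that as first contact, give or take about 8°. The crank stopped about 71–76° past it, roughly a fifth of a turn. That is more than a sixth and less than a third.
- **Final camera check:** the crank's travel from the pictures is also 291°. The knob sank 13.7 mm against 13.0 mm expected, which is within the camera error. By eye, the board's and batten's edges were at the same pixels as before. The gripper was open with about zero wrist force before it moved away.
- **Weaker readings:** the last few push readings rose a little slower than the given 5 N per sixth of a turn, so the exact contact angle is uncertain by a few degrees. During tightening an upward force of up to about 15 N built up on the gripper. It vanished on release.

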